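Sort T-slot studs with the slot gauge

ROBOT

A 6-joint arm with a two-finger parallel gripper is mounted at the origin on the work surface; the furniture and walls round the work are solid. World frame = base frame: x ahead of the robot, y to its left, z up, the work surface at z = 0. Lengths are in m, angles in rad, forces in N, time in s.
With the tool pointing down it reaches from about 0.425 to 0.95 m from the base axis. Payload 3.5 kg.
Tool frame: the origin (TCP) lies on the centre line of the jaws, within the pads' length; the fingertips stand 8 mm ahead of it and the grasp point (between the pads) lies 11 mm behind it; z points along the fingers, y is the line along which they close (so a half turn about z gives the same grasp; the last joint's range is limited). The gripper opens to 85 mm and grips with 20 to 120 N. Pads are 22 mm wide; open, the fingers measure 114 mm over their backs; the gripper's body (76 mm by 85 mm) begins 54 mm behind the grasp point. The pads swing forward as they close: fully open they stand 13 mm farther back than shut.
Start: joints at [1.101, 0.286, 1.577, -0, 1.279, -0.15], TCP at [0.212, 0.641, 0.214] pointing down, gripper open.
Joint ranges: [-2.77, 2.77], [-0.9, 2.22], [0.21, 2.48], [-1.53, 4.67], [0.24, 2.81], [-2.84, 2.84]. Speed limits (rad/s): [2.79, 2.79, 3.14, 3.14, 3.14, 3.14].

INTERFACE

Orientations are given as a unit quaternion [x, y, z, w].
In Python, from plant import ctrl gives the robot as it stands. The module is installed in compiled form; this text tells all that it offers.
- The arm moves only by the tool send_rows, never from a script. Its argument "steps" is a list of rows, each a list of 5 numbers: the shift along the tool's x, y, z in m, then the turn about the tool's z in degrees, then the opening, from -1 (shut) to 1 (fully open). A call has 1 to 12 rows; each row is the pose to reach, as a shift and turn from the pose commanded when the call began, along the tool's axes at that moment; what a row does not reach only later rows make up. A row lasts 1/10 s, in which the tool goes at most 50 mm and 8.59 degrees, less where a joint would pass 70% of its speed; a pose out of reach is approached as far as the arm can. A call with a gripper value outside its range is refused whole. The fingers move at their own pace and stop on an object; "squeeze" is the grip in N (left out, the last holds). Time passes only in rows, so rows that repeat a pose let the fingers close. It gives the time, the measured TCP pose, the force, the opening and the grip force at its end, in the units of the state.
- ctrl.get_state(): the state, without advancing time (a new reading comes with each control period).
- ctrl.read_camera(name): name is "scene" or "top" or "wrist"; returns the picture (420x560x3 uint8, red, green, blue); there is no depth.
- ctrl.calibration(name): a dict with "intrinsics" (3x3 intrinsics, pixels), "extrinsics" (4x4, takes a point from world to camera coordinates); the wrist camera has in their place "tool_from_camera" (4x4, takes a point from camera to tool coordinates, whose origin is the TCP and whose axes are the flange's). Camera axes: x right, y up, looking along -z (the intrinsics and any distortion apply to the point x, -y, -z); pixel columns grow to the right and rows downward; lengths in m; the calibration is good to about 2 mm. The wrist camera is an equidistant fisheye: a pixel r from the principal point sees the ray r / f radians off the axis. A picture is of the moment at which its call begins: read the wrist's pose just before it. calibration takes no time and is no camera call.
- ctrl.sign_off(): hands the job in; it is judged then, once.
The state is a dict: "time": time; "qpos": joint angles; "dq": joint speeds; "joint_efforts": joint torques, N m; "eef_pos": TCP position; "tcp_rot": TCP orientation; "contact_force": force on the tool from outside, world axes, zero at the start; "wrist_torque": the same for the moment, N m; "opening": opening from 0.0 (shut) to 1.0 (fully open); "finger_force": force on a finger pad.
Only numpy, scipy, OpenCV 4.12 (cv2) and the standard library are available. Lean on these libraries where they do the work, as an engineer would, in place of code of your own. Each camera call takes 0.05 s, during which the arm holds its last target. There are 200 camera calls.

TASK

Sort the three T-slot studs with the slot gauge on the press bed: every stud whose foot goes into the gauge's slot is slid in from the open end until the whole foot is under the lips, and left there; every stud whose foot is too wide for the slot is stood upright in the shallow steel tray. Leave the other things lying about where they are, and let go of everything at the end.

Things in the scene. Friction and masses are not known exactly. Their poses are not given: they have to be found in the camera images.
- stud_a: one of three alike steel T-slot studs, upright: flat foot 44 mm long (own x), 14 mm thick, 28 to 40 mm wide (own y); from its middle rises a round stud 11 mm across, top 90 mm above the underside (own z). Foot widths differ by several mm and are unmarked: try them in the gauge. Origin: centre of the foot's underside. 0.14 to 0.28 kg
- stud_b: one of three alike steel T-slot studs, upright: flat foot 44 mm long (own x), 14 mm thick, 28 to 40 mm wide (own y); from its middle rises a round stud 11 mm across, top 90 mm above the underside (own z). Foot widths differ by several mm and are unmarked: try them in the gauge. Origin: centre of the foot's underside. 0.14 to 0.28 kg
- stud_c: one of three alike steel T-slot studs, upright: flat foot 44 mm long (own x), 14 mm thick, 28 to 40 mm wide (own y); from its middle rises a round stud 11 mm across, top 90 mm above the underside (own z). Foot widths differ by several mm and are unmarked: try them in the gauge. Origin: centre of the foot's underside. 0.14 to 0.28 kg
- gauge: fixed steel T-slot gauge, 80 mm wide. Origin: on the bed under the slot's middle; own x runs into the slot, from the open mouth (x = -75 mm, nearer the robot) to a stop (x = +75 mm), room for all three studs in a row. Its floor plate is 5 mm thick and goes on before the mouth as a flat apron to x = -130 mm. Fixed wall face at y = -18 mm; the other at y = +13 mm + joint strip
- mouth (a point): floor level (5 mm above the bed) at the mouth end of the gauge's fixed wall face. Both walls carry lips (undersides 21.5 mm, tops 27.5, screw heads 31 mm above the bed) that overhang the slot by 9 mm a side: a foot enters only from the mouth, its stud runs between the lips. Before the mouth both walls flare out by 5 mm over 5 mm
- stop (a point): floor level at the far, closed end of the fixed wall face, 150 mm from point mouth; from mouth to here is the direction of sliding in
- strip_face (a point): floor level at the mouth end of the adjustable wall's face; its distance from point mouth is the slot's clear width
- strip (a joint): setting of the gauge's adjustable wall, clamped tight (does not give under 25 N): the slot's clear width is 31 mm plus this value (0.0006 to 0.0088 m). A foot 1.5 mm or more narrower than the slot slides in freely and belongs there; a foot less than 1.5 mm narrower may be left in either place; a wider one stops in the mouth. Slot and feet are smooth and oiled
- tray: shallow open tray of grey painted sheet steel, fixed to the bed, 78 mm (own x) by 130 mm (own y) outside, walls 3 mm thick and 20 mm high over all, inner floor 8 mm above the bed. Origin: centre of its underside. It stands beyond the machine, on the far side from the robot; for the studs that do not go into the gauge
- glue_bottle: a bystander, loose; leave it where it stands. White glue bottle with a red nozzle, 62 mm across, 205 mm tall, origin at the middle of its underside
- nut: a bystander, loose; leave it where it stands. Dark hex nut, 24 mm across flats, 13 mm high, lying flat, origin at the middle of its underside
- wedge: a bystander, loose; leave it where it stands. Hardwood wedge, 30 x 100 x 20 mm, lying flat, origin at the middle of its underside
- roller_mid (a point): centre of the fixed steel roller (85 mm across, 72 mm long along y, 76 mm above the bed). Its level shaft, 30 mm thick, runs on along +y to a bearing about 180 mm from here (world y). The studs and the tray stand beyond the shaft, the gauge's mouth is on the robot's side of it, so studs are carried over. The press's level hand wheel (rim 334 to 379 mm up) lies to the right of here, nearer the robot

How it is judged:
At the end, for the whole second after the job is handed in: Every stud is upright and at rest, either in the gauge's slot with its whole foot inside (to 2 mm), or, only if its foot is less than 1.5 mm narrower than the slot or is wider than it, standing on the floor of the tray (((x of stud_a in the frame of gauge between -0.055 and 0.06 m and y of stud_a in the frame of gauge between -0.01 and 0.014 m and z of stud_a in the frame of gauge between 0.002 and 0.012 m and angle between stud_a's own z axis and vertical below 0.12 rad) or ((x of stud_a in the frame of tray between -0.039 and 0.039 m and y of stud_a in the frame of tray between -0.065 and 0.065 m and z of stud_a in the frame of tray below 0.013 m and angle between stud_a's own z axis and vertical below 0.2 rad) and value of joint strip below 0.0005 m)) and linear speed of each of stud_a, stud_b, stud_c below 0.02 m/s and ((x of stud_b in the frame of gauge between -0.055 and 0.06 m and y of stud_b in the frame of gauge between -0.01 and 0.014 m and z of stud_b in the frame of gauge between 0.002 and 0.012 m and angle between stud_b's own z axis and vertical below 0.12 rad) or ((x of stud_b in the frame of tray between -0.039 and 0.039 m and y of stud_b in the frame of tray between -0.065 and 0.065 m and z of stud_b in the frame of tray below 0.013 m and angle between stud_b's own z axis and vertical below 0.2 rad) and value of joint strip below 0.0045 m)) and ((x of stud_c in the frame of gauge between -0.055 and 0.06 m and y of stud_c in the frame of gauge between -0.01 and 0.014 m and z of stud_c in the frame of gauge between 0.002 and 0.012 m and angle between stud_c's own z axis and vertical below 0.12 rad) or ((x of stud_c in the frame of tray between -0.039 and 0.039 m and y of stud_c in the frame of tray between -0.065 and 0.065 m and z of stud_c in the frame of tray below 0.013 m and angle between stud_c's own z axis and vertical below 0.2 rad) and value of joint strip below 0.0085 m))); the robot touches nothing.
It fails at once if the glue bottle is shifted by more than 20 mm (distance of glue_bottle from where it was at the start of the episode above 0.02 m).
It fails at once if the loose hex nut is shifted by more than 20 mm (distance of nut from where it was at the start of the episode above 0.02 m).
It fails at once if the wedge is shifted by more than 20 mm (distance of wedge from where it was at the start of the episode above 0.02 m).
It also fails if it takes over 72 s, if anything falls off the work surface, if the arm or the gripper's body presses on something with over 40 N, if the wrist force passes 120 N, or if a joint passes its speed limit or range.

## Working session

There is one attempt and no reset: what is moved stays moved. The work goes in short steps, Python scripts to look and compute and a tool call to move; the robot and the scene stay as the last step left them, time stands still between calls to the robot, and variables do not carry over. Pictures are saved under pics/ and viewed, at most 10 in all, crops included, and the job is handed in when it is done.

Besides the shell and the picture viewer there is one more tool, called after "Emit:" as name(argument=value, ...), one argument or row to a line, values as JSON. send_rows: Moves the arm, as the interface text tells. Its arguments: {"type":"object","properties":{"steps":{"type":"array","items":{"type":"array","items":{"type":"number"}}},"squeeze":{"type":"number"}},"required":["steps"]}

```bash
mkdir -p pics; python3 - <<'E'
from plant import ctrl
import cv2,numpy as np
np.set_printoptions(precision=4,suppress=True)
print(ctrl.get_state())
for n in ("scene","top","wrist"):
    im=ctrl.read_camera(n); cv2.imwrite(f"pics/{n}0.png",im[:,:,::-1]); 
    print(n,{k:np.array(v) for k,v in ctrl.calibration(n).items()})
E
```

```text
{'time': 0.0, 'qpos': array([ 1.101 ,  0.2871,  1.5782,  0.    ,  1.2786, -0.15  ]), 'dq': array([-0.0016, -0.    , -0.001 ,  0.0003, -0.0004, -0.0011]), 'joint_efforts': array([ -0.0001, -40.5987, -29.2625,  -0.0001,   0.0058,  -0.    ]), 'eef_pos': array([0.2119, 0.6402, 0.213 ]), 'tcp_rot': array([ 0.1592,  0.9872, -0.0011, -0.0004]), 'contact_force': array([0.2128, 0.3051, 0.2066]), 'wrist_torque': array([-0.0137,  0.0195,  0.0543]), 'finger_force': 0.0, 'opening': 1.0006039925144161}
scene {'intrinsics': array([[387.5621,   0.    , 280.079 ],
       [  0.    , 387.5621, 207.7255],
       [  0.    ,   0.    ,   1.    ]]), 'extrinsics': array([[-0.8512, -0.5246, -0.0178,  0.4551],
       [ 0.3918, -0.6576,  0.6435, -0.2244],
       [-0.3493,  0.5408,  0.7652, -0.7399],
       [ 0.    ,  0.    ,  0.    ,  1.    ]])}
top {'intrinsics': array([[518.9568,   0.    , 271.9367],
       [  0.    , 518.9568, 201.8578],
       [  0.    ,   0.    ,   1.    ]]), 'extrinsics': array([[-0.0249, -0.9996,  0.0109,  0.0045],
       [ 0.9952, -0.0237,  0.0948, -0.5032],
       [-0.0945,  0.0132,  0.9954, -1.2636],
       [ 0.    ,  0.    ,  0.    ,  1.    ]])}
wrist {'intrinsics': array([[325.1923,   0.    , 283.7732],
       [  0.    , 325.1923, 210.8392],
       [  0.    ,   0.    ,   1.    ]]), 'tool_from_camera': array([[ 0.0016,  0.9636,  0.2674,  0.0674],
       [ 1.    , -0.0013, -0.0011,  0.0005],
       [-0.0007,  0.2674, -0.9636, -0.1594],
       [ 0.    ,  0.    ,  0.    ,  1.    ]])}
```

View pics/top0.png

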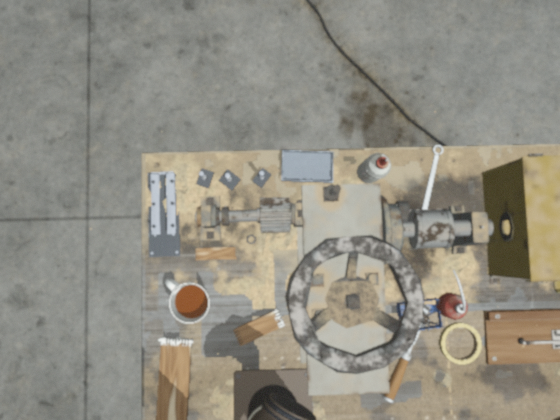

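View pics/scene0.png

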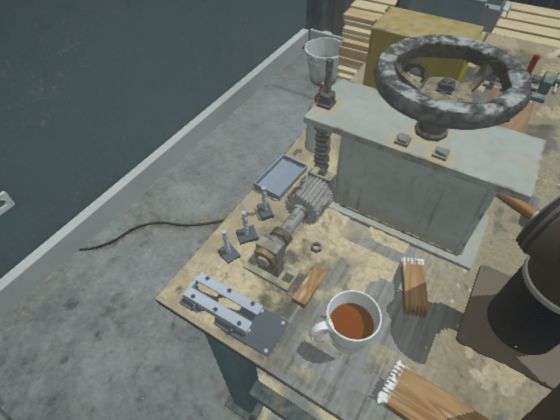

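The top view shows the gauge at about (163,213) with its mouth toward the robot, three studs near (205,178), (230,179), (261,176), the tray at (306,165), the bottle at (377,167), the nut at (251,239) and the wedge at (215,254).

```bash
cat > h.py <<'E'
import cv2,numpy as np
from plant import ctrl
from scipy.spatial.transform import Rotation as R
np.set_printoptions(precision=4,suppress=True)
def pix(n,u,v,z):
    c=ctrl.calibration(n);K=np.array(c["intrinsics"]);E=np.array(c["extrinsics"])
    d=np.linalg.inv(K)@[u,v,1]; d=E[:3,:3].T@(d*[1,-1,-1]); o=-E[:3,:3].T@E[:3,3]
    return o+d*(z-o[2])/d[2]
def wpix(u,v,z,p,q):
    c=ctrl.calibration("wrist");K=np.array(c["intrinsics"]);T=np.array(c["tool_from_camera"])
    a=np.array([u-K[0,2],v-K[1,2]])/K[0,0]; r=np.linalg.norm(a); s=np.sin(r)/max(r,1e-9)
    Rt=R.from_quat(q).as_matrix()
    d=Rt@T[:3,:3]@np.array([a[0]*s,-a[1]*s,-np.cos(r)]); o=Rt@T[:3,3]+p
    return o+d*(z-o[2])/d[2]
def totool(w,s=None):
    s=s or ctrl.get_state()
    return R.from_quat(s["tcp_rot"]).inv().apply(np.array(w)-s["eef_pos"])
E
python3 - <<'E'
from h import *
im=cv2.imread("pics/top0.png")[140:270,140:340]
cv2.imwrite("pics/c1.png",cv2.resize(im,None,fx=4,fy=4,interpolation=cv2.INTER_CUBIC))
E
```

```text
(no output)
```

View pics/c1.png

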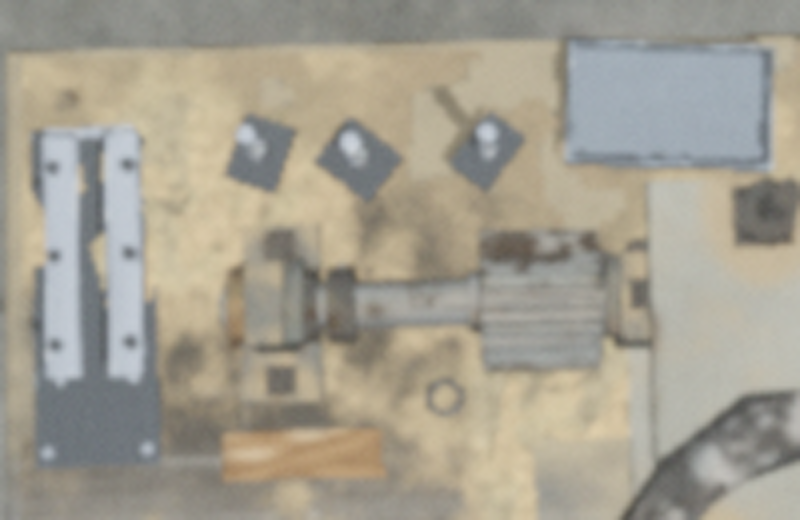

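The crop shows three foot outlines with corners, the gauge apron front at (38,462) to (157,464), lips at columns 43-80 and 105-143, and the tray at (567-772, 40-165).

```bash
python3 - <<'E'
from h import *
P=lambda u,v,z: pix("top",u/4+140-.4,v/4+140-.4,z)
for n,c,t in (("L",[(248,115),(297,131),(275,192),(226,175)],(244,134)),("M",[(349,118),(402,158),(369,202),(316,160)],(350,138)),("R",[(489,110),(524,140),(487,192),(447,152)],(486,130))):
    w=np.array([P(*p,.014) for p in c]); print(n,w.mean(0),"top",P(*t,.09)); 
    for i in range(4): e=w[(i+1)%4]-w[i]; print("  edge",np.linalg.norm(e),np.degrees(np.arctan2(e[1],e[0])))
for n,p,z in (("apronL",(38,462),.005),("apronR",(157,464),.005),("lipRmouth in",(107,375),.0275),("lipLmouth in",(80,378),.0275),("far lip Lin",(77,135),.0275),("far lip Rin",(105,135),.0275),("lipR out far",(140,135),.0275),("lipR out near",(143,378),.0275),("lipL out far",(47,135),.0275),("lipLoutnear",(44,380),.0275),("s",(54,167),.031),("s",(55,345),.031),("s",(127,164),.031),("s",(131,342),.031),
 ("tray",(567,40),.02),("tray",(772,48),.02),("tray",(768,167),.02),("tray",(567,160),.02),("nut",(446,397),.013),("wedge",(222,432),.02),("wedge",(383,478),.02),("shaft",(410,303),.09),("roller",(542,300),.11),("bearing",(280,300),.11)): print(n,P(*p,z))
print("bottle",pix("top",377,167,.2),"wheel",pix("top",423,300,.36),pix("top",289,300,.36),pix("top",352,238,.36))
E
```

```text
L [0.5684 0.1585 0.014 ] top [0.5691 0.1599 0.09  ]
  edge 0.03245173942610706 -109.55300785848732
  edge 0.040820895368078876 159.49495029949404
  edge 0.03256706601843612 69.43085555147616
  edge 0.04024544014299882 -20.675584470642978
M [0.5631 0.0975 0.014 ] top [0.5653 0.0974 0.09  ]
  edge 0.041915622201529015 -128.54845476149154
  edge 0.03453530630758284 142.20558119443277
  edge 0.042606204972902864 50.17814081650898
  edge 0.03358622397044478 -38.93327261333208
R [0.5682 0.0173 0.014 ] top [0.5682 0.017  0.09  ]
  edge 0.029089299541879946 -132.2378338453103
  edge 0.04026517755854382 143.43725622726865
  edge 0.035633979553413686 43.458485546161086
  edge 0.03747474483478812 -46.00550025414193
apronL [0.3793 0.3007 0.005 ]
apronR [0.3762 0.2269 0.005 ]
lipRmouth in [0.4314 0.2533 0.0275]
lipLmouth in [0.43   0.2698 0.0275]
far lip Lin [0.5805 0.271  0.0275]
far lip Rin [0.5801 0.2537 0.0275]
lipR out far [0.5796 0.232  0.0275]
lipR out near [0.429  0.2313 0.0275]
lipL out far [0.581  0.2896 0.0275]
lipLoutnear [0.4293 0.2919 0.0275]
s [0.5604 0.2846 0.031 ]
s [0.4504 0.2843 0.031 ]
s [0.5612 0.2396 0.031 ]
s [0.4511 0.2379 0.031 ]
tray [ 0.6349 -0.0347  0.02  ]
tray [ 0.6268 -0.1635  0.02  ]
tray [ 0.5515 -0.1583  0.02  ]
tray [ 0.5588 -0.0327  0.02  ]
nut [0.4132 0.0461 0.013 ]
wedge [0.3949 0.1843 0.02  ]
wedge [0.3642 0.0857 0.02  ]
shaft [0.4668 0.0639 0.09  ]
roller [ 0.4653 -0.0132  0.11  ]
bearing [0.4689 0.1378 0.11  ]
bottle [ 0.5566 -0.234   0.2   ] wheel [ 0.287  -0.2713  0.36  ] [ 0.2933 -0.0296  0.36  ] [ 0.4017 -0.1474  0.36  ]
```

View pics/wrist0.png

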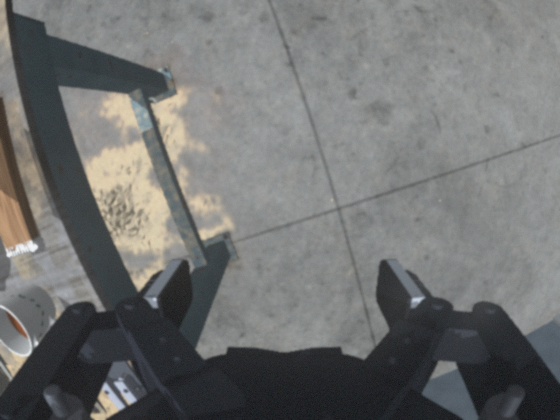

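Emit:
send_rows(
  steps=[
    [-0.488,-0.346,0,-2,0.2],
    [-0.488,-0.346,0,-2,0.2],
    [-0.488,-0.346,0,-2,0.2],
    [-0.488,-0.346,0,-2,0.2],
    [-0.488,-0.346,0,-2,0.2],
    [-0.488,-0.346,0,-2,0.2],
    [-0.488,-0.346,0,-2,0.2],
    [-0.488,-0.346,0,-2,0.2],
    [-0.488,-0.346,0,-2,0.2],
    [-0.488,-0.346,0,-2,0.2],
    [-0.488,-0.346,0,-2,0.2],
    [-0.488,-0.346,0,-2,0.2],
  ],
)

```text
time: 1.35
eef_pos: [0.5674, 0.1569, 0.2141]
tcp_rot: [0.142, 0.99, 0.0, -0.0]
contact_force: [0.3, 0.4, -0.5]
opening: 0.601
finger_force: 0.0
```

```bash
cat > look.py <<'E'
from h import *
import sys,json
s=ctrl.get_state(); im=ctrl.read_camera("wrist")[:,:,::-1]
n=sys.argv[1]; cv2.imwrite(f"pics/{n}.png",cv2.resize(im,None,fx=1.42,fy=1.42,interpolation=cv2.INTER_CUBIC))
json.dump([list(s["eef_pos"]),list(s["tcp_rot"])],open(n+".json","w")); print(s["time"],s["qpos"],s["eef_pos"])
E
python3 look.py w1
```

```text
1.35 [ 0.0975  0.0984  1.7945  0.0001  1.249  -1.188 ] [0.5674 0.1569 0.2141]
```

View pics/w1.png

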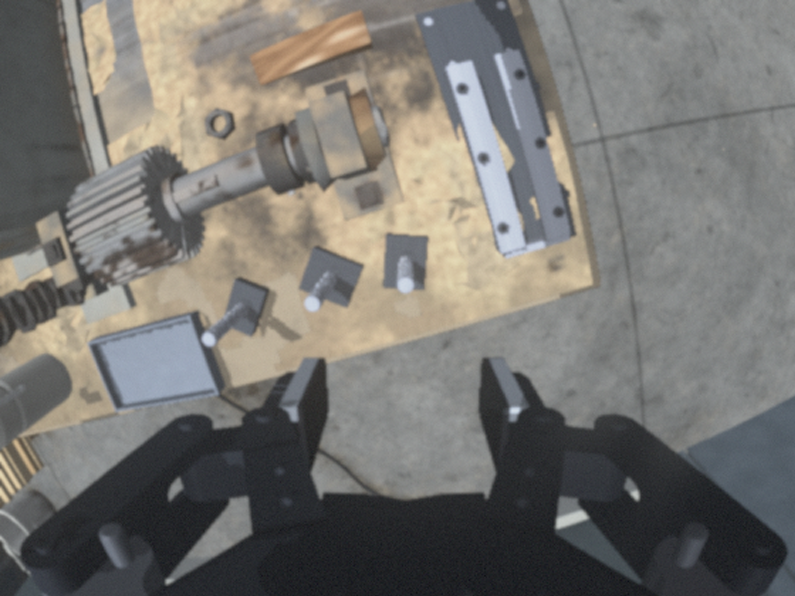

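The wrist view shows the feet near (407,262), (332,277) and (247,305), the gauge at upper right with its fixed lip inner edge running from about (472,60) to (525,240), and the tray corners (92,342), (197,315), (222,390), (120,408).

```bash
python3 - <<'E'
from h import *
import json
p,q=json.load(open("w1.json"))
W=lambda u,v,z: wpix(u/1.42,v/1.42,z,p,q)
for n,c,t in (("L",[(387,234),(428,236),(427,290),(384,289)],(405,285)),("M",[(315,247),(363,266),(346,306),(301,287)],(313,303)),("R",[(239,279),(269,290),(256,333),(226,312)],(209,339))):
    w=np.array([W(*x,.014) for x in c]); print(n,w.mean(0),"top",W(*t,.09))
    for i in range(4): e=w[(i+1)%4]-w[i]; print("  edge",np.linalg.norm(e),np.degrees(np.arctan2(e[1],e[0])))
for n,x,z in (("tray",(92,342),.02),("tray",(197,315),.02),("tray",(222,390),.02),("tray",(120,408),.02),("Rlip in near",(472,62),.0275),("Rlip in far",(525,240),.0275),("Llip in near",(497,53),.0275),("Llip in far",(545,240),.0275),("scr",(462,89),.031),("scr",(503,228),.031),("scr",(519,74),.031),("scr",(559,212),.031),("apr",(418,16),.005)): print(n,W(*x,z))
im=cv2.imread("pics/w1.png")[210:360,200:450]; cv2.imwrite("pics/c2.png",cv2.resize(im,None,fx=3.2,fy=3.2,interpolation=cv2.INTER_CUBIC))
E
```

```text
L [0.5704 0.1599 0.014 ] top [0.5697 0.1584 0.09  ]
  edge 0.03215871070646563 70.96224169053745
  edge 0.043727226233713626 -16.643033612723134
  edge 0.03458010554539846 -107.6399572182885
  edge 0.044536408404669756 160.2108811482466
M [0.5643 0.0985 0.014 ] top [0.5645 0.098  0.09  ]
  edge 0.04133163810581549 51.38648021502347
  edge 0.03624468578751442 -40.11574972538168
  edge 0.040053273321228954 -129.93244655871996
  edge 0.03531192444815009 141.93619808880695
R [0.5656 0.0217 0.014 ] top [0.5681 0.0168 0.09  ]
  edge 0.027636341395998656 53.4462887146164
  edge 0.04076264082001437 -37.88106346953026
  edge 0.03188450356296869 -142.0278308263655
  edge 0.03249650386296088 136.3107218063422
tray [ 0.5536 -0.1536  0.02  ]
tray [ 0.5608 -0.0249  0.02  ]
tray [ 0.6328 -0.0312  0.02  ]
tray [ 0.6263 -0.1568  0.02  ]
Rlip in near [0.4335 0.2504 0.0275]
Rlip in far [0.5758 0.2536 0.0275]
Llip in near [0.4307 0.2712 0.0275]
Llip in far [0.58   0.2694 0.0275]
scr [0.4527 0.2363 0.031 ]
scr [0.5616 0.2382 0.031 ]
scr [0.451  0.2819 0.031 ]
scr [0.5609 0.2846 0.031 ]
apr [0.3798 0.225  0.005 ]
```

View pics/c2.png

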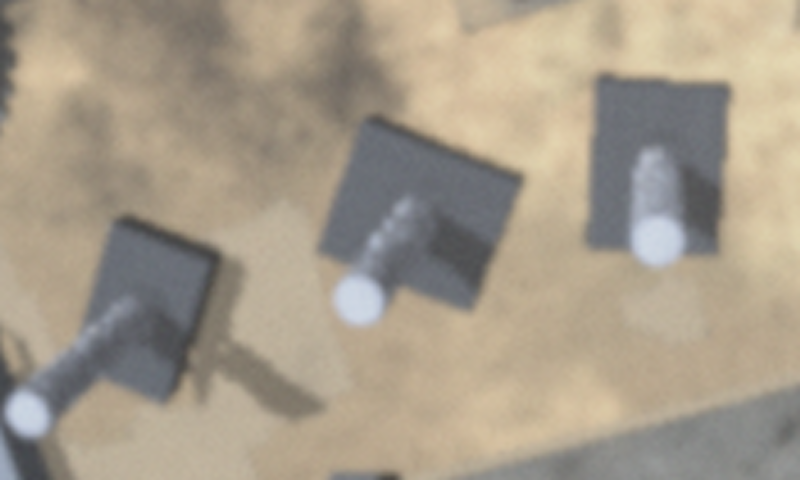

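The crop confirms R is the narrowest foot (about 29 mm), L is about 33-34 mm and M is the widest (about 37 mm). R goes first, with its long axis at about -38 deg.

Emit:
send_rows(
  steps=[
    [-0.04,-0.134,0,21,0.2],
    [-0.04,-0.134,0,21,0.2],
    [-0.04,-0.134,0,21,0.2],
    [-0.04,-0.134,0,21,0.2],
    [-0.04,-0.134,0.05,21,0.2],
    [-0.04,-0.134,0.1,21,0.2],
    [-0.04,-0.134,0.154,21,0.2],
    [-0.04,-0.134,0.154,21,0.2],
    [-0.04,-0.134,0.154,21,0.2],
  ],
  squeeze=60,
)

```text
time: 2.3
eef_pos: [0.5664, 0.0199, 0.0594]
tcp_rot: [0.32, 0.948, -0.0, -0.002]
contact_force: [0.8, -0.5, -0.5]
opening: 0.6
finger_force: 0.0
```

Emit:
send_rows(
  steps=[
    [0,0,0,0,-1],
    [0,0,0,0,-1],
    [0,0,0,0,-1],
    [0,0,0,0,-1],
    [0,0,0,0,-1],
    [0,0,0,0,-1],
  ],
)

```text
time: 2.9
eef_pos: [0.5695, 0.0186, 0.0635]
tcp_rot: [0.32, 0.947, 0.0, 0.003]
contact_force: [-0.6, -1.0, 6.3]
opening: 0.087
finger_force: 58.8
```

```bash
python3 -c "
from h import *
s=ctrl.get_state();print(s['qpos'],s['eef_pos'],s['tcp_rot'])"
```

```text
[-0.1453  0.2275  1.9472 -0.0004  0.9618 -1.0645] [0.5695 0.0186 0.0635] [0.3199 0.9474 0.0003 0.0025]
```

Emit:
send_rows(
  steps=[
    [0,0,-0.05,0,-1],
    [0,0,-0.1,0,-1],
    [0,0,-0.15,0,-1],
    [0.28,0.088,-0.15,-37.5,-1],
    [0.28,0.088,-0.15,-37.5,-1],
    [0.28,0.088,-0.15,-37.5,-1],
    [0.28,0.088,-0.15,-37.5,-1],
    [0.28,0.088,-0.15,-37.5,-1],
    [0.28,0.088,-0.15,-37.5,-1],
    [0.28,0.088,-0.15,-37.5,-1],
    [0.28,0.088,-0.15,-37.5,-1],
  ],
)

```text
time: 4.0
eef_pos: [0.3974, 0.2594, 0.2106]
tcp_rot: [-0.003, 1.0, -0.0, 0.0]
contact_force: [0.7, -0.8, -1.4]
opening: 0.083
finger_force: 59.0
```

Emit:
send_rows(
  steps=[
    [0,0,0.05,0,-1],
    [0,0,0.1,0,-1],
    [0,0,0.12,0,-1],
    [0,0,0.12,0,-1],
    [0,0,0.12,0,-1],
  ],
)

```text
time: 4.5
eef_pos: [0.3993, 0.2581, 0.091]
tcp_rot: [-0.001, 1.0, 0.0, 0.0]
contact_force: [-0.1, 0.8, -0.9]
opening: 0.088
finger_force: 58.9
```

```bash
python3 look.py w2; python3 - <<'E'
from h import *
s=ctrl.get_state();print(s['eef_pos'],s['tcp_rot'],s['contact_force'],s['opening'])
im=cv2.imread("pics/w2.png"); 
E
```

```text
4.5 [ 0.3601 -0.015   2.1551 -0.0002  1.0007 -1.2118] [0.3993 0.2581 0.091 ]
[0.4001 0.2587 0.0922] [-0.0008  1.      0.0005  0.0016] [ 0.2532 -0.5093 -1.8683] 0.08278616713049106
```

View pics/w2.png

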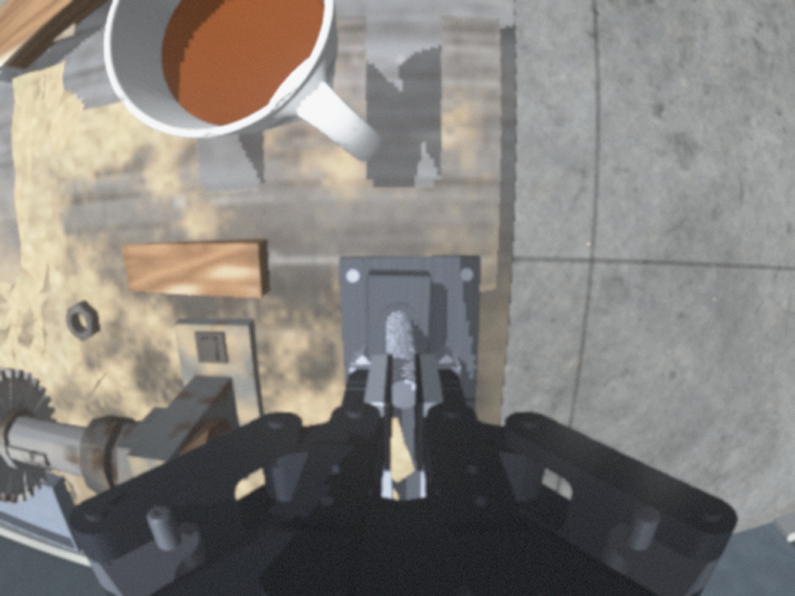

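The foot (370-430, row 270) hangs square above the apron (341-480, front edge row 256), so it is a few mm to the right-of-robot side of the slot's middle.

```bash
python3 - <<'E'
from h import *
import json
p,q=json.load(open("w2.json"))
W=lambda u,v,z: wpix(u/1.42,v/1.42,z,p,q)
for n,x,z in (("aprL",(341,257),.005),("aprR",(480,256),.005),("aprR low",(478,380),.005),("aprL low",(343,360),.005),("footL",(370,271),.0417),("footR",(430,271),.0417),("footLlow",(369,345),.0417),("footRlow",(430,345),.0417),("lip tip",(360,360),.0275),("lip tip",(450,360),.0275),("stud top",(404,395),.118)): print(n,W(*x,z))
E
```

```text
aprL [0.3765 0.2252 0.005 ]
aprR [0.3757 0.3007 0.005 ]
aprR low [0.4497 0.3034 0.005 ]
aprL low [0.4368 0.2242 0.005 ]
footL [0.3765 0.2435 0.0417]
footR [0.3764 0.2712 0.0417]
footLlow [0.413  0.2424 0.0417]
footRlow [0.413  0.2719 0.0417]
lip tip [0.4271 0.2363 0.0275]
lip tip [0.427  0.2836 0.0275]
stud top [0.4006 0.2591 0.118 ]
```

Emit:
send_rows(
  steps=[
    [0,0.004,0.01,0,-1],
    [0,0.004,0.018,0,-1],
    [0,0.004,0.0215,0,-1],
    [0,0.004,0.0215,0,-1],
    [0,0.004,0.0215,0,-1],
  ],
  squeeze=40,
)

```text
time: 5.05
eef_pos: [0.398, 0.2629, 0.0688]
tcp_rot: [-0.002, 1.0, 0.0, 0.0]
contact_force: [-0.5, -0.4, -1.1]
opening: 0.081
finger_force: 59.1
```

Emit:
send_rows(
  steps=[
    [-0.006,0,0,0,-1],
    [-0.012,0,0,0,-1],
    [-0.018,0,0,0,-1],
    [-0.024,0,0,0,-1],
    [-0.028,0,0,0,-1],
    [-0.028,0,0,0,-1],
  ],
)

```text
time: 5.65
eef_pos: [0.4268, 0.2629, 0.0689]
tcp_rot: [-0.001, 1.0, 0.0, 0.0]
contact_force: [-0.3, -0.2, -1.6]
opening: 0.091
finger_force: 59.1
```

Emit:
send_rows(
  steps=[
    [-0.01,0,0,0,-1],
    [-0.025,0,0,0,-1],
    [-0.04,0,0,0,-1],
    [-0.055,0,0,0,-1],
    [-0.07,0,0,0,-1],
    [-0.085,0,0,0,-1],
    [-0.1,0,0,0,-1],
    [-0.115,0,0,0,-1],
    [-0.126,0,0,0,-1],
    [-0.126,0,0,0,-1],
  ],
)

```text
time: 6.65
eef_pos: [0.5536, 0.2631, 0.0689]
tcp_rot: [-0.001, 1.0, 0.0, 0.001]
contact_force: [-0.7, 0.3, -2.3]
opening: 0.086
finger_force: 59.0
```

Emit:
send_rows(
  steps=[
    [0,0,0,0,0.2],
    [0,0,0,0,0.2],
    [0,0,0,0,0.2],
    [0,0,-0.04,0,0.2],
    [0,0,-0.08,0,0.2],
    [-0.016,-0.104,-0.08,19,0.2],
    [-0.016,-0.104,-0.08,19,0.2],
    [-0.016,-0.104,-0.08,19,0.2],
    [-0.016,-0.104,-0.08,19,0.2],
    [-0.016,-0.104,-0.04,19,0.2],
    [-0.016,-0.104,0.008,19,0.2],
    [-0.016,-0.104,0.008,19,0.2],
  ],
)

```text
time: 7.85
eef_pos: [0.5617, 0.16, 0.0533]
tcp_rot: [0.162, 0.987, -0.002, -0.008]
contact_force: [-2.2, -1.0, -1.0]
opening: 0.6
finger_force: 0.0
```

Emit:
send_rows(
  steps=[
    [0,0,0,0,0.2],
    [0,0,0,0,-1],
    [0,0,0,0,-1],
    [0,0,0,0,-1],
    [0,0,0,0,-1],
    [0,0,0,0,-1],
    [0,0,0,0,-1],
  ],
  squeeze=60,
)

```text
time: 8.55
eef_pos: [0.5701, 0.1594, 0.0636]
tcp_rot: [0.164, 0.987, 0.0, 0.002]
contact_force: [-1.1, -1.6, 5.8]
opening: 0.083
finger_force: 58.8
```

Emit:
send_rows(
  steps=[
    [0,0,-0.05,0,-1],
    [0,0,-0.1,0,-1],
    [0,0,-0.12,0,-1],
    [0.196,0.0415,-0.12,-19,-1],
    [0.196,0.0415,-0.12,-19,-1],
    [0.196,0.0415,-0.12,-19,-1],
    [0.196,0.0415,-0.12,-19,-1],
    [0.196,0.0415,-0.12,-19,-1],
    [0.196,0.0415,-0.07,-19,-1],
    [0.196,0.0415,-0.03,-19,-1],
    [0.196,0.0415,-0.03,-19,-1],
    [0.196,0.0415,-0.03,-19,-1],
  ],
)

```text
time: 9.75
eef_pos: [0.3962, 0.2616, 0.0909]
tcp_rot: [-0.001, 1.0, -0.0, -0.001]
contact_force: [0.2, 0.2, -1.7]
opening: 0.085
finger_force: 59.0
```

```bash
python3 look.py w3; python3 - <<'E'
from h import *
s=ctrl.get_state();print(s['eef_pos'],s['tcp_rot'],s['contact_force'],s['opening'])
im=cv2.imread("pics/w3.png")[230:400,300:520]; cv2.imwrite("pics/c3.png",cv2.resize(im,None,fx=3.5,fy=3.5,interpolation=cv2.INTER_CUBIC))
E
```

```text
9.75 [ 0.3694 -0.0152  2.1555 -0.      1.0026 -1.2041] [0.3962 0.2616 0.0909]
[0.3977 0.2622 0.0926] [-0.0013  1.      0.0005  0.0013] [ 0.2395  1.03   -1.1121] 0.08298585697737768
```

View pics/c3.png

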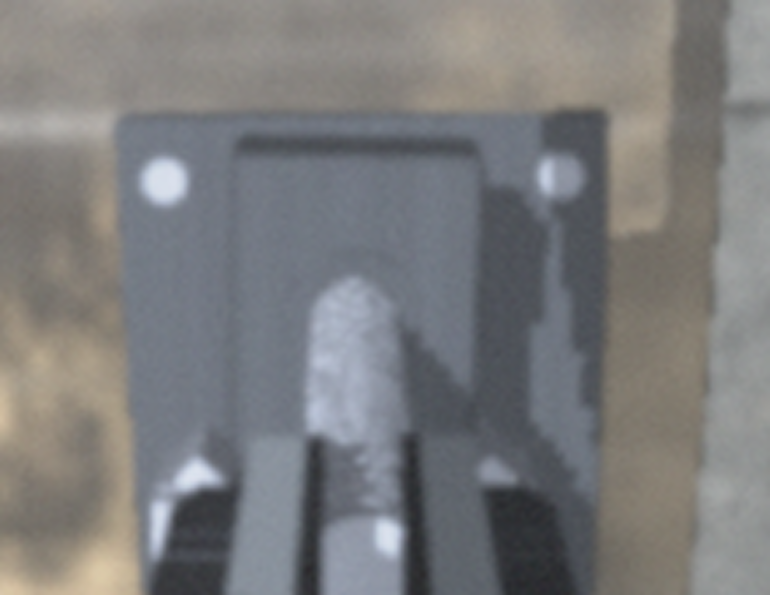

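The foot in the crop spans 237-475 (about 34 mm wide against R's 30), square to the apron (118-607) and centred on the slot to within a millimetre.

Emit:
send_rows(
  steps=[
    [0,0,0.01,0,-1],
    [0,0,0.018,0,-1],
    [0,0,0.0222,0,-1],
    [0,0,0.0222,0,-1],
    [-0.004,0,0.0222,0,-1],
    [-0.008,0,0.0222,0,-1],
    [-0.008,0,0.0222,0,-1],
  ],
  squeeze=40,
)

```text
time: 10.5
eef_pos: [0.4051, 0.2619, 0.0688]
tcp_rot: [-0.001, 1.0, 0.0, 0.0]
contact_force: [-0.3, -0.5, -1.4]
opening: 0.083
finger_force: 59.1
```

Emit:
send_rows(
  steps=[
    [-0.003,0,0,0,-1],
    [-0.006,0,0,0,-1],
    [-0.008,0,0,0,-1],
    [-0.01,0,0,0,-1],
  ],
)

```text
time: 10.9
eef_pos: [0.4145, 0.2619, 0.0697]
tcp_rot: [-0.002, 1.0, -0.0, -0.0]
contact_force: [-2.5, -2.5, 7.0]
opening: 0.086
finger_force: 60.0
```

Emit:
send_rows(
  steps=[
    [0,-0.0008,0,0,-1],
    [-0.002,-0.0008,-0.0005,0,-1],
    [-0.004,-0.0008,-0.0005,0,-1],
    [-0.006,-0.0008,-0.0005,0,-1],
  ],
)

```text
time: 11.3
eef_pos: [0.4203, 0.2611, 0.0687]
tcp_rot: [-0.002, 1.0, -0.0, -0.0]
contact_force: [-0.1, -0.2, -1.6]
opening: 0.086
finger_force: 59.0
```

Emit:
send_rows(
  steps=[
    [-0.005,0,0,0,-1],
    [-0.01,0,0,0,-1],
    [-0.015,0,0,0,-1],
    [-0.02,0,0,0,-1],
    [-0.025,0,0,0,-1],
    [-0.03,0,0,0,-1],
  ],
)

```text
time: 11.9
eef_pos: [0.4507, 0.2611, 0.069]
tcp_rot: [-0.002, 1.0, -0.0, -0.0]
contact_force: [0.4, -0.3, -1.6]
opening: 0.089
finger_force: 59.0
```

Emit:
send_rows(
  steps=[
    [-0.01,0,0,0,-1],
    [-0.02,0,0,0,-1],
    [-0.03,0,0,0,-1],
    [-0.04,0,0,0,-1],
    [-0.05,0,0,0,-1],
    [-0.05,0,0,0,-1],
  ],
)

```text
time: 12.5
eef_pos: [0.5021, 0.2614, 0.0695]
tcp_rot: [-0.001, 1.0, 0.0, 0.001]
contact_force: [-0.5, 0.0, -1.4]
opening: 0.086
finger_force: 59.0
```

Emit:
send_rows(
  steps=[
    [0,0,0,0,0.2],
    [0,0,0,0,0.2],
    [0,0,0,0,0.2],
    [0,0,-0.04,0,0.2],
    [0,0,-0.08,0,0.2],
    [-0.0625,-0.163,-0.08,30,0.2],
    [-0.0625,-0.163,-0.08,30,0.2],
    [-0.0625,-0.163,-0.08,30,0.2],
    [-0.0625,-0.163,-0.08,30,0.2],
    [-0.0625,-0.163,-0.08,30,0.2],
    [-0.0625,-0.163,-0.08,30,0.2],
  ],
)

```text
time: 13.6
eef_pos: [0.563, 0.0985, 0.1492]
tcp_rot: [0.257, 0.966, 0.0, -0.0]
contact_force: [-0.7, -0.4, -0.1]
opening: 0.601
finger_force: 0.0
```

Emit:
send_rows(
  steps=[
    [0,0,0.05,0,0.2],
    [0,0,0.089,0,0.2],
    [0,0,0.089,0,0.2],
    [0,0,0.089,0,0.2],
    [0,0,0.089,0,-1],
    [0,0,0.089,0,-1],
    [0,0,0.089,0,-1],
    [0,0,0.089,0,-1],
    [0,0,0.089,0,-1],
    [0,0,0.089,0,-1],
  ],
  squeeze=60,
)

```text
time: 14.6
eef_pos: [0.5648, 0.0983, 0.0625]
tcp_rot: [0.257, 0.966, 0.0, 0.002]
contact_force: [-1.2, -1.5, 6.6]
opening: 0.089
finger_force: 58.8
```

```bash
python3 - <<'E'
from h import *
s=ctrl.get_state();p=s['eef_pos'];y=90-np.degrees(2*np.arcsin(s['tcp_rot'][0]));print(p,y,s['contact_force'],s['qpos'])
print(totool([.397,.262,.2]))
print(totool([.593,-.06,.2]))
# planar fit of arm for forearm height over the wheel
Q=np.array([[.2871,1.5782],[.0984,1.7945],[.2275,1.9472],[-.015,2.1551]]);X=np.array([[.2119,.6402,.213],[.5674,.1569,.2141],[.5695,.0186,.0635],[.4001,.2587,.0922]])
A=[];b=[]
for (a,c),x in zip(Q,X):
    r=np.sqrt(x[0]**2+x[1]**2-.101**2)
    A+= [[np.sin(a),np.sin(a+c),1,0],[np.cos(a),np.cos(a+c),0,1]]; b+=[r,x[2]]
sol=np.linalg.lstsq(np.array(A),np.array(b),rcond=None);print(sol)
E
```

```text
[0.5648 0.0983 0.0625] 60.16829966794485 [-1.239  -1.4625  6.6089] [-0.0045  0.2369  1.938  -0.0002  0.9633 -1.0545]
[ 0.2266  0.0587 -0.1381]
[-0.1037 -0.1231 -0.1374]
(array([ 0.4491,  0.568 , -0.0052, -0.052 ]), array([0.]), np.int32(4), array([3.0203, 2.6094, 0.2108, 0.156 ]))
```

Emit:
send_rows(
  steps=[
    [0,0,-0.05,0,-1],
    [0,0,-0.1,0,-1],
    [0,0,-0.14,0,-1],
    [0.2265,0.0585,-0.14,51,-1],
    [0.2265,0.0585,-0.14,51,-1],
    [0.2265,0.0585,-0.14,51,-1],
    [0.2265,0.0585,-0.14,51,-1],
    [0.2265,0.0585,-0.14,51,-1],
    [0.2265,0.0585,-0.14,51,-1],
    [0.2265,0.0585,-0.09,51,-1],
    [0.2265,0.0585,-0.03,51,-1],
    [0.2265,0.0585,-0.03,51,-1],
  ],
)

```text
time: 15.8
eef_pos: [0.3905, 0.26, 0.0841]
tcp_rot: [0.648, 0.761, -0.006, -0.003]
contact_force: [-0.6, -0.1, -1.4]
opening: 0.086
finger_force: 59.0
```

```bash
python3 look.py w4; python3 - <<'E'
from h import *
s=ctrl.get_state();print(s['eef_pos'],s['tcp_rot'],s['contact_force'],s['opening'])
E
```

```text
15.8 [ 0.3706 -0.0103  2.1652  0.0001  0.9997  0.2102] [0.3905 0.26   0.0841]
[0.3918 0.2604 0.0852] [ 0.6483  0.7614 -0.0047 -0.0026] [ 0.0766 -0.2934 -2.8019] 0.08455090435960132
```

View pics/w4.png

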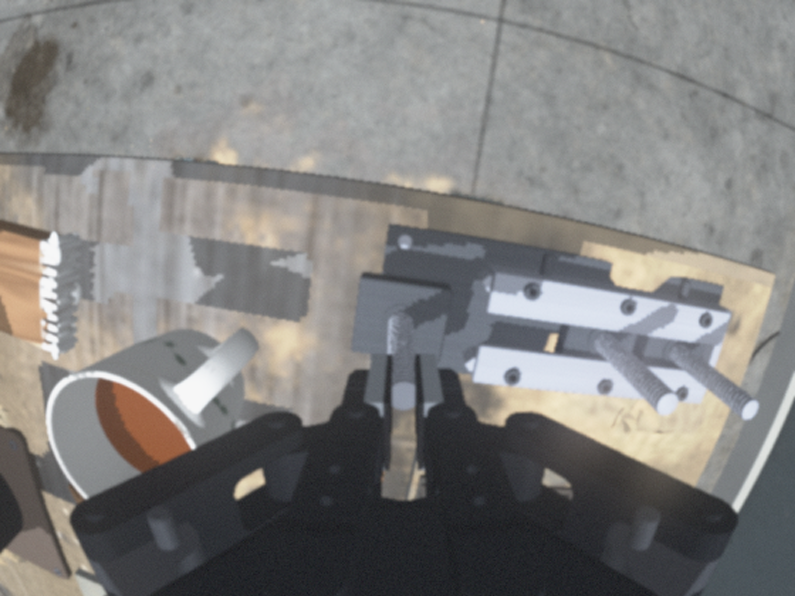

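The foot here is about 75 px by 88 px (near 38 mm wide), clearly wider than the roughly 35 mm slot. L and R stand upright in the gauge. I'll confirm with a gentle try.

Emit:
send_rows(
  steps=[
    [-0.0005,0.004,0,0,-1],
    [-0.0005,0.004,0.01,0,-1],
    [-0.0005,0.004,0.02,0,-1],
    [-0.0005,0.004,0.0225,0,-1],
    [-0.0005,0.004,0.0225,0,-1],
  ],
)

```text
time: 16.35
eef_pos: [0.4001, 0.2622, 0.0678]
tcp_rot: [0.648, 0.761, 0.0, 0.0]
contact_force: [1.0, -0.1, -2.4]
opening: 0.088
finger_force: 59.2
```

Emit:
send_rows(
  steps=[
    [-0.0005,0.003,0,0,-1],
    [-0.001,0.006,0,0,-1],
    [-0.001,0.008,0,0,-1],
  ],
)

```text
time: 16.65
eef_pos: [0.408, 0.2622, 0.0678]
tcp_rot: [0.648, 0.761, -0.001, -0.0]
contact_force: [-1.9, -2.7, 2.5]
opening: 0.088
finger_force: 59.5
```

Emit:
send_rows(
  steps=[
    [0,0.001,0,0,-1],
    [-0.001,0.002,0,0,-1],
    [-0.001,0.002,0,0,-1],
  ],
)

```text
time: 16.95
eef_pos: [0.4103, 0.2616, 0.0681]
tcp_rot: [0.648, 0.761, -0.0, 0.0]
contact_force: [-1.9, -1.9, 4.0]
opening: 0.089
finger_force: 59.7
```

Emit:
send_rows(
  steps=[
    [0,0.001,0,0,-1],
    [-0.0003,0.003,0,0,-1],
    [-0.0003,0.003,0,0,-1],
  ],
)

```text
time: 17.25
eef_pos: [0.4128, 0.2618, 0.0685]
tcp_rot: [0.648, 0.761, -0.001, -0.0]
contact_force: [-4.6, -3.7, 7.6]
opening: 0.088
finger_force: 60.4
```

Emit:
send_rows(
  steps=[
    [-0.001,0,-0.0005,0,-1],
    [-0.0013,0.002,-0.0005,0,-1],
    [-0.0013,0.002,-0.0005,0,-1],
  ],
)

```text
time: 17.55
eef_pos: [0.4144, 0.2608, 0.0687]
tcp_rot: [0.648, 0.761, -0.001, -0.001]
contact_force: [-5.3, -1.7, 8.2]
opening: 0.084
finger_force: 60.7
```

Emit:
send_rows(
  steps=[
    [-0.0003,0.002,0,0,-1],
    [-0.0006,0.004,0,0,-1],
    [-0.0006,0.004,0,0,-1],
  ],
)

```text
time: 17.85
eef_pos: [0.4178, 0.2608, 0.0691]
tcp_rot: [0.648, 0.761, -0.002, -0.002]
contact_force: [-8.5, -2.5, 12.3]
opening: 0.092
finger_force: 62.2
```

Resistance keeps climbing instead of dropping away, so this foot is blocked at the mouth and M goes to the tray.

Emit:
send_rows(
  steps=[
    [0.0015,-0.01,0,0,-1],
    [0.003,-0.02,0,0,-1],
    [0.003,-0.02,-0.05,0,-1],
    [0.003,-0.02,-0.1,0,-1],
    [0.003,-0.02,-0.15,0,-1],
    [0.003,-0.02,-0.16,0,-1],
    [0.003,-0.02,-0.16,0,-1],
  ],
  squeeze=80,
)

```text
time: 18.55
eef_pos: [0.4003, 0.2615, 0.2304]
tcp_rot: [0.648, 0.761, 0.003, 0.002]
contact_force: [-0.7, -0.5, -2.5]
opening: 0.073
finger_force: 78.9
```

Emit:
send_rows(
  steps=[
    [-0.35,0.143,0,0,-1],
    [-0.35,0.143,0,0,-1],
    [-0.35,0.143,0,0,-1],
    [-0.35,0.143,0,0,-1],
    [-0.35,0.143,0,0,-1],
    [-0.35,0.143,0,0,-1],
    [-0.35,0.143,0,0,-1],
    [-0.35,0.143,0,0,-1],
    [-0.35,0.143,0,0,-1],
    [-0.35,0.143,0,0,-1],
  ],
)

```text
time: 19.55
eef_pos: [0.5946, -0.0618, 0.2243]
tcp_rot: [0.649, 0.761, -0.001, -0.003]
contact_force: [-0.5, 0.5, -2.6]
opening: 0.073
finger_force: 78.9
```

```bash
python3 - <<'E'
from h import *
s=ctrl.get_state();print(s['eef_pos'],s['tcp_rot'],s['contact_force'],s['qpos'])
a=ctrl.read_camera("scene")[:,:,::-1]; 
b=ctrl.read_camera("wrist")[:,:,::-1]
cv2.imwrite("pics/s5.png",np.hstack([a[20:400,100:500],b[20:400,60:460]]))
E
```

```text
[ 0.5946 -0.0618  0.2243] [ 0.6488  0.761  -0.001  -0.0028] [-0.5366  0.5443 -2.5988] [-0.2734  0.1137  1.7589  0.0007  1.275  -0.4325]
```

View pics/s5.png

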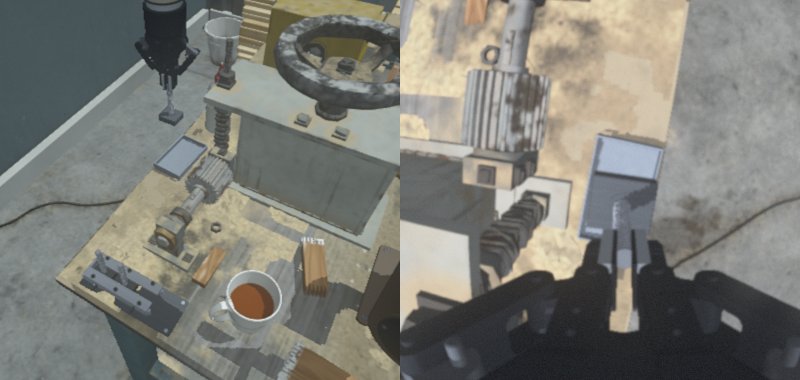

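The left half shows the stud held over the tray beside the press frame and its spring post. The right half shows the foot hanging above the tray (590-660, 135-240). I'll check the frame's height before lowering.

```bash
python3 - <<'E'
from h import *
from scipy.optimize import least_squares
def proj(n,X):
    c=ctrl.calibration(n);K=np.array(c["intrinsics"]);E=np.array(c["extrinsics"])
    x=E[:3,:3]@X+E[:3,3]; x=K@(x*[1,-1,-1]); return x[:2]/x[2]
def tri(a,b):
    r=least_squares(lambda X:np.r_[proj("top",X)-a,proj("scene",X)-b],[.5,-.1,.2]); return r.x,np.abs(r.fun).max()
print("post top",tri((331,193),(328,95)))
print("plate left far corner",tri((302,184),(305,115)))
print("tcp in scene",proj("scene",np.array([.5946,-.0618,.2243])),"stud foot",proj("scene",np.array([.5946,-.0618,.166])))
print("top of flange at",[ (z,proj("scene",np.array([.5946,-.0618,z]))) for z in (.3,.4,.45,.5)])
print("tray pts scene",[proj("scene",np.array(p)) for p in ([.555,-.032,.02],[.633,-.034,.02])])
E
```

```text
post top (array([ 0.494 , -0.1239,  0.2707]), np.float64(0.3811321027530994))
plate left far corner (array([ 0.5154, -0.068 ,  0.2503]), np.float64(0.7969283371469373))
tcp in scene [269.2668 115.0676] stud foot [270.3035 136.9348]
top of flange at [(0.3, array([267.737 ,  82.7994])), (0.4, array([265.3136,  31.6813])), (0.45, array([263.8834,   1.5141])), (0.5, array([262.2704, -32.5109]))]
tray pts scene [array([279.7221, 196.5761]), array([253.4644, 184.0905])]
```

Emit:
send_rows(
  steps=[
    [0,0.005,0,0,-1],
    [0,0.005,0.02,0,-1],
    [0,0.005,0.04,0,-1],
    [0,0.005,0.06,0,-1],
    [0,0.005,0.08,0,-1],
    [0,0.005,0.1,0,-1],
    [0,0.005,0.1,0,-1],
  ],
)

```text
time: 20.35
eef_pos: [0.5985, -0.0593, 0.1246]
tcp_rot: [0.648, 0.762, -0.001, -0.003]
contact_force: [-0.4, 0.4, -2.1]
opening: 0.076
finger_force: 78.8
```

```bash
python3 - <<'E'
from h import *
s=ctrl.get_state();print(s['eef_pos'],s['tcp_rot'],s['contact_force'],s['joint_efforts'],s['qpos'])
E
```

```text
[ 0.5985 -0.0593  0.1246] [ 0.6477  0.7619 -0.0014 -0.0031] [-0.428   0.4447 -2.0856] [ -0.2874 -37.5769 -29.2034  -0.0211  -0.2365   0.0003] [-0.2674  0.2185  1.8308  0.0001  1.0991 -0.4291]
```

Emit:
send_rows(
  steps=[
    [-0.005,0,0.01,0,-1],
    [-0.005,0,0.02,0,-1],
    [-0.005,0,0.03,0,-1],
    [-0.005,0,0.04,0,-1],
    [-0.005,0,0.04,0,-1],
  ],
)

```text
time: 20.85
eef_pos: [0.6004, -0.0657, 0.086]
tcp_rot: [0.648, 0.761, -0.001, -0.002]
contact_force: [-0.3, -0.1, -2.5]
opening: 0.078
finger_force: 78.8
```

```bash
python3 - <<'E'
from h import *
s=ctrl.get_state();print(s['eef_pos'],s['tcp_rot'],s['contact_force'],s['joint_efforts'],s['qpos'])
E
```

```text
[ 0.6004 -0.0657  0.086 ] [ 0.6483  0.7614 -0.0008 -0.0018] [-0.3292 -0.1343 -2.4532] [ -0.1139 -38.1213 -27.4954  -0.0088  -0.126   -0.    ] [-0.2769  0.2698  1.8473  0.      1.0284 -0.437 ]
```

Efforts are smooth, with no contact. On down to the tray floor.

Emit:
send_rows(
  steps=[
    [0,0,0.006,0,-1],
    [0,0,0.011,0,-1],
    [0,0,0.013,0,-1],
    [0,0,0.0145,0,-1],
  ],
)

```text
time: 21.25
eef_pos: [0.6018, -0.0661, 0.0734]
tcp_rot: [0.648, 0.761, -0.0, -0.0]
contact_force: [0.6, -0.4, -1.0]
opening: 0.079
finger_force: 78.8
```

Emit:
send_rows(
  steps=[
    [0,0,0.001,0,-1],
    [0,0,0.002,0,-1],
    [0,0,0.002,0,-1],
  ],
)

```text
time: 21.55
eef_pos: [0.6018, -0.0661, 0.0717]
tcp_rot: [0.648, 0.761, 0.0, 0.0]
contact_force: [-0.9, 0.1, -1.3]
opening: 0.078
finger_force: 78.8
```

Emit:
send_rows(
  steps=[
    [0,0,0.001,0,-1],
    [0,0,0.002,0,-1],
    [0,0,0.002,0,-1],
  ],
)

```text
time: 21.85
eef_pos: [0.6024, -0.0662, 0.0706]
tcp_rot: [0.648, 0.761, 0.0, 0.001]
contact_force: [-1.8, -0.3, 2.9]
opening: 0.075
finger_force: 79.5
```

Emit:
send_rows(
  steps=[
    [0,0,0,0,-0.7],
    [0,0,0,0,-0.5],
    [0,0,0,0,-0.3],
    [0,0,0,0,-0.2],
    [0,0,-0.02,0,-0.2],
    [0,0,-0.06,0,-0.2],
    [0,0,-0.1,0,-0.2],
    [0,0,-0.15,0,-0.2],
    [0,0,-0.15,0,-0.2],
  ],
)

```text
time: 22.75
eef_pos: [0.6063, -0.0673, 0.2294]
tcp_rot: [0.648, 0.761, 0.003, 0.008]
contact_force: [0.7, -0.6, 1.7]
opening: 0.399
finger_force: 0.0
```

Emit:
send_rows(
  steps=[
    [0.2,0,0,0,0],
    [0.2,0,0,0,0],
    [0.2,0,0,0,0],
    [0.2,0,0,0,0],
    [0.2,0,0,0,0],
    [0.2,0,0,0,0],
    [0.2,0,0,0,0],
  ],
)

```text
time: 23.45
eef_pos: [0.5701, 0.1305, 0.2193]
tcp_rot: [0.649, 0.761, -0.0, 0.0]
contact_force: [0.4, -0.5, -0.5]
opening: 0.497
finger_force: 0.0
```

```bash
python3 look.py w6; python3 - <<'E'
from h import *
# last look, as numbers: bright stud tops / edges via scene+wrist checks
s=ctrl.get_state();p,q=s['eef_pos'],s['tcp_rot']
im=cv2.imread("pics/w6.png"); im=cv2.resize(im,(560,420),interpolation=cv2.INTER_AREA)
sc=ctrl.read_camera("scene")[:,:,::-1]; tp=ctrl.read_camera("top")[:,:,::-1]
cv2.imwrite("pics/t6.png",tp); cv2.imwrite("pics/sc6.png",sc)
def proj(n,X):
    c=ctrl.calibration(n);K=np.array(c["intrinsics"]);E=np.array(c["extrinsics"])
    x=E[:3,:3]@np.array(X)+E[:3,3]; x=K@(x*[1,-1,-1]); return x[:2]/x[2]
for n,x,y,b in (("R",.554,.2625,.005),("L",.5021,.2614,.005),("M",.602,-.066,.008)):
    for cam,I in (("top",tp),("scene",sc)):
        u,v=proj(cam,[x,y,b+.09]); g=cv2.cvtColor(I,cv2.COLOR_BGR2GRAY)
        r=6; a,c=int(round(u)),int(round(v)); w=g[c-r:c+r+1,a-r:a+r+1]; _,mx,_,loc=cv2.minMaxLoc(w)
        m=w>=mx-25; yy,xx=np.nonzero(m); print(n,cam,"pred",(u,v),"bright",xx.mean()+a-r,yy.mean()+c-r,mx,m.sum())
a=sc[170:330,160:360]; b=sc[150:250,230:330]
cv2.imwrite("pics/fin.png",np.hstack([cv2.resize(tp[140:260,140:345],(410,240),interpolation=cv2.INTER_CUBIC),cv2.resize(sc[140:340,160:360],(240,240),interpolation=cv2.INTER_CUBIC)]))
E
```

```text
23.45 [ 0.0519  0.0856  1.7986 -0.0005  1.2577 -0.1075] [0.5701 0.1305 0.2193]
R top pred (np.float64(156.61594154758166), np.float64(180.16518135619555)) bright 156.77464788732394 179.01408450704224 136.0 71
R scene pred (np.float64(196.0502157014786), np.float64(271.8184429354523)) bright 194.65740740740742 270.94444444444446 190.0 108
L top pred (np.float64(157.1738901647847), np.float64(202.16347952837927)) bright 154.2340425531915 200.25531914893617 129.0 47
L scene pred (np.float64(218.6842296371007), np.float64(284.2593104104665)) bright 217.99019607843138 282.8529411764706 194.0 102
M top pred (np.float64(295.9243672929813), np.float64(156.58391790721416)) bright 295.84615384615387 157.46153846153845 213.0 13
M scene pred (np.float64(269.68738045322135), np.float64(157.5667951573103)) bright 270.2857142857143 157.57142857142858 189.0 7
```

```bash
python3 -c "
from plant import ctrl
print(ctrl.sign_off())"
```

```text
the job is handed in; nothing more can be done
None
```

Two studs (feet about 30 mm and 34 mm wide) are in the gauge slot. The third (about 38 mm) stopped in the gauge's mouth, so I stood it upright in the tray. The gripper is open and clear of everything, and I handed the job in at about 23.5 s; no verdict came back.

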